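Raise the drying shelf one rung and park the pot beneath it

ROBOT

A 6-joint arm with a two-finger parallel gripper is mounted at the origin on the work surface. World frame = base frame: x ahead of the robot, y to its left, z up, the work surface at z = 0. Lengths are in m, angles in rad, forces in N, time in s.
With the tool pointing down it reaches from about 0.3 to 0.775 m from the base axis. Payload 14.6 kg.
Tool frame: the origin (TCP) lies on the centre line of the jaws, within the pads' length; the fingertips stand ahead of it and the grasp point (between the pads) lies 6 mm ahead of it (r.tcp_to_tips is the z of the fingertips in the tool frame, in m); z points along the fingers, y is the line along which they close (so a half turn about z gives the same grasp; the last joint's range is limited). The gripper opens to 85 mm and grips with 20 to 120 N. Pads are 22 mm wide; open, the fingers measure 114 mm over their backs; the gripper's body (76 mm by 85 mm) begins 54 mm behind the grasp point. The pads swing forward as they close: fully open they stand 13 mm farther back than shut.
Start: joints at [-1.191, 0.3, 1.521, -0, 1.321, -0.067], TCP at [0.238, -0.496, 0.256] pointing down, gripper open.
Joint ranges: [-3.03, 3.03], [-0.79, 2.21], [0.23, 2.52], [-1.04, 4.18], [0, 3.07], [-2.55, 2.55]. Speed limits (rad/s): [2.22, 2.22, 2.57, 3.14, 3.14, 3.14].

INTERFACE

Orientations are given as [roll, pitch, yaw] about the fixed x, y, z axes, in that order (R = Rz(yaw) Ry(pitch) Rx(roll)).
In Python, from station import r gives the robot as it stands. Calls block until the motion is done:
- r.move_ptp(position, orientation): joint-space move of the TCP to a pose.
- r.servo_line(position, speed=0.15, rot=None, until_force=None): straight line of the TCP; rot=None keeps the orientation; speed is the mean speed in m/s. With until_force (N) it stops when the force on the tool has changed by that much, and returns True; else False.
- r.move_j(angles): joint-space move.
- r.open_gripper() and r.gripper_close(grasp_force=None): open the fingers fully, or close them until they stop; grasp_force is the grip in N (None keeps the last).
- r.wait(seconds).
- r.inverse_kinematics(position, orientation): joint angles nearest the present ones, or None.
- r.camera(name): name is "scene" or "top" or "wrist"; returns the picture (480x640x3 uint8, blue, green, red); there is no depth.
- r.camera_params(name): a dict with "fov_y" (degrees; the focal length in pixels is half the picture's height over the tangent of half this angle, whatever the lens; pixels are square), "cx", "cy" (the principal point, pixels), "R" (3x3) and "t" (3): a world point X has camera coordinates R X + t; the wrist camera has in their place "mount" (4x4, takes a point from camera to tool coordinates, whose origin is the TCP and whose axes are the flange's). Camera axes: x right, y down, z forward; pixel columns grow to the right and rows downward; lengths in m; the calibration is good to about 2 mm. A picture is of the moment at which its call begins: read the wrist's pose just before it. camera_params takes no time and is no camera call.
A pose or a line that the arm cannot do raises r.Unreachable and nothing moves.
- r.close_job(): hands the job in; it is judged then, once.
Readings, each from a call of its own:
- r.get_t(): time.
- r.get_joint_pos(): joint angles.
- r.get_qd(): joint speeds.
- r.get_joint_efforts(): joint torques, N m.
- r.get_eef_pos(): TCP position.
- r.get_orientation(): TCP orientation.
- r.get_wrist_force(): force on the tool from outside, world axes, zero at the start.
- r.get_ft_torque(): the same for the moment, N m.
- r.get_opening(): opening from 0.0 (shut) to 1.0 (fully open).
- r.get_finger_force(): force on a finger pad.
Only numpy, scipy, OpenCV 4.12 (cv2) and the standard library are available. Lean on these libraries where they do the work, as an engineer would, in place of code of your own. Each camera call takes 0.05 s, during which the arm holds its last target. There are 200 camera calls.

TASK

Slowly raise the drying shelf (red grip) until its pawl has clicked past the lowest yellow rung, then lower it gently until it hangs on that rung and let go; do not let it drop, and do not force it down onto the rung. Then slide the striped pot on its bat (blue post) fully home under the shelf, keeping the pot upright and letting neither the shelf nor the gripper touch it. Leave the other things on the table where they are.

Things in the scene. Friction and masses are not known exactly. Their poses are not given: they have to be found in the camera images.
- stand: Fixed drying stand: plywood foot board with runners; behind it an aluminium ladder of two uprights 16 mm square, 124 mm apart, 326 mm high, with three yellow rungs 12 mm thick, 55 mm apart. Origin: on the table under the shelf's middle; z up, x towards the uprights (at x = 105 mm), y along the runners. The rung strip is pinned up to 17 mm higher or lower from start to start; this is not measured.
- shelf: Wooden shelf 150 x 150 x 12 mm sliding up and down on the uprights (0.4 to 0.75 kg with pawl, friction about 1 N, falls if let go; travel 125 mm to the top stop). Origin: middle of its underside; axes as the stand's. Starts on its bottom stop, underside 100 mm above the table. Hung on the lowest rung it stands 28 to 62 mm above its start; the next rung would catch it 55 mm higher.
- shelf_grip (a point): Middle of the red grip bar on top of the shelf, to be taken from above: bar 70 mm long along the shelf's x, 12 mm thick in y, 16 mm high, its centre 54 mm above the shelf's underside and 10 mm to -x of its middle; 34 mm clear below the bar except for two 10 mm posts, 27 mm either side of its middle.
- pawl_pivot (a point): Pivot of the red pawl with brass counterweight at the shelf's rear; moves with the shelf. Going up, a rung pushes the nose down and aside (some 2 N); 15 to 20 mm above the seated height the nose is past and swings out again by itself. Lowered then, it lands on the rung (pawl mount springy, 10 N per mm) and carries the shelf; it cannot be lowered off a rung again.
- bat: Wooden carrier board 110 x 110 x 10 mm on the stand's runners, with a cork rim 6 mm high in which the pot stands. Origin: middle of its underside, 10 mm above the table; axes as the stand's. It slides only along the stand's y (friction about 2 N) from 155 mm out at +y to its end stop, where it is exactly under the shelf's middle (stand y = 0).
- bat_post (a point): Point on the axis of the bat's blue upright post, 79 mm above the table: post 14 mm thick, top 99 mm above the table, clear all round down to 20 mm above the table; it stands 140 mm to +y of the bat's middle and moves with it. With the bat home it is 65 mm outside the shelf's edge.
- pot: Brown-striped white ceramic seed-pod pot, 84 mm across at the belly, 99 mm tall, 0.2 to 0.45 kg, loose on the bat. Origin: centre of its foot, 20 mm above the table, so its top is at 119 mm: too tall for the shelf's start height.
- flower: White and brown ceramic flower, 105 mm across its solid foot, 46 mm high; bystander, loose on the table. Origin: centre of its underside.
- glaze_jar: White glaze jar with green cap, 48 mm across, 60 mm high; bystander, loose on the table. Origin: centre of its underside.
- dowel: Wooden dowel 16 mm thick, 160 mm long, lying along its own x; bystander, loose on the table. Origin: middle of its underside at the start.
- slip_bucket: Black slip bucket, 100 mm across, 110 mm high; bystander, loose on the table. Origin: centre of its underside.
- sponge_dish: White dish 112 mm across with two yellow sponges, 27 mm high; bystander, loose on the table. Origin: centre of its underside.
- seedpod: Terracotta seed-pod ornament, 76 mm across, 70 mm high; bystander, loose on the table. Origin: centre of its underside.
- calculator: Blue calculator 130 x 75 x 14 mm; bystander, loose on the table. Origin: centre of its underside.
Things that resemble listed ones, but are neither listed nor needed, are in the scene too. There is more than one size of the pot; the job needs the largest.

How it is judged:
On the way, in this order (a step that is already met when the one before it is completed fails the run):
1. the shelf has been raised past the lowest rung, hangs still on it and has been let go (z of shelf in the frame of stand between 0.122 and 0.168 m and linear speed of shelf below 0.01 m/s and contact force between the fingers and shelf below 0.2 N), for 0.3 s.
2. the pot is home under the shelf (horizontal distance between pot and shelf below 0.012 m and angle between pot's own z axis and vertical below 0.1 rad and height (world z) of pot below 0.026 m and linear speed of pot below 0.01 m/s), for 0.2 s.
At the end, for the whole second after the job is handed in: The shelf hangs at rest on the lowest rung (underside 122 to 168 mm above the table), let go; the pot stands upright (within 0.1 rad) at rest on its bat with its centre within 12 mm of the shelf's centre seen from above (all of step 2 and z of shelf in the frame of stand between 0.122 and 0.168 m and linear speed of shelf below 0.01 m/s); the robot touches nothing.
It fails at once if the shelf's pawl is slammed or pressed on the rungs with more than 25 N (contact force between shelf and stand above 25 N).
It fails at once if the shelf is dropped or jerked (faster than 0.2 m/s) (linear speed of shelf above 0.2 m/s).
It fails at once if the pot is tipped (more than 0.35 rad) (angle between pot's own z axis and vertical above 0.35 rad).
It fails at once if the pot is touched by the shelf, the fingers or the arm (more than 1 N) (contact force between any of shelf, the fingers, the arm and pot above 1 N).
It fails at once if another thing on the table is moved by more than 30 mm (distance of any of flower, glaze_jar, dowel, slip_bucket, sponge_dish, seedpod, calculator from where it was at the start of the episode above 0.03 m).
It also fails if it takes over 66 s, if anything falls off the work surface, if the arm or the gripper's body presses on something with over 40 N, if the wrist force passes 120 N, or if a joint passes its speed limit or range.

## Working session

There is one attempt and no reset: what is moved stays moved. The work goes in short steps, each a Python script; the robot and the scene stay as the last script left them, time stands still between calls to the robot, and variables do not carry over. Pictures are saved under pics/ and viewed, at most 10 in all, crops included, and the job is handed in when it is done.

```bash
mkdir -p pics && python3 - <<'E'
from station import r
import cv2
for n in("scene","top"):
    cv2.imwrite(f"pics/{n}0.png",r.camera(n)); p=r.camera_params(n)
    print(n,p)
print(r.camera_params("wrist"),r.tcp_to_tips,r.get_t(),r.get_orientation())
E
```

```text
scene {'fov_y': 55.19574706184056, 'cx': 302.2350262251533, 'cy': 236.78674110808575, 'R': array([[-0.99424201, -0.10563455,  0.01800462],
       [-0.0847908 ,  0.67279056, -0.73495808],
       [ 0.06552362, -0.73225283, -0.67787347]]), 't': array([0.52344172, 0.14596602, 1.37576258])}
top {'fov_y': 45.26310211913236, 'cx': 317.3200973142159, 'cy': 239.56591088614093, 'R': array([[-9.15069587e-03, -9.99958094e-01,  2.74167732e-04],
       [-9.83401254e-01,  8.94949526e-03, -1.81223287e-01],
       [ 1.81213239e-01, -1.92793608e-03, -9.83441938e-01]]), 't': array([0.01165007, 0.54162587, 1.46613948])}
{'fov_y': 66.8984473661356, 'cx': 323.3686879280581, 'cy': 240.4942309381185, 'mount': array([[ 6.30904768e-05, -9.47323677e-01, -3.20277766e-01,
         8.33698280e-02],
       [ 9.99999995e-01,  8.62788386e-05, -5.82104413e-05,
        -2.61592916e-04],
       [ 8.27773230e-05, -3.20277761e-01,  9.47323677e-01,
        -1.17491790e-01],
       [ 0.00000000e+00,  0.00000000e+00,  0.00000000e+00,
         1.00000000e+00]])} 0.025 0.1 [-3.14050704e+00 -7.02187394e-05  4.46806379e-01]
```

View pics/scene0.png

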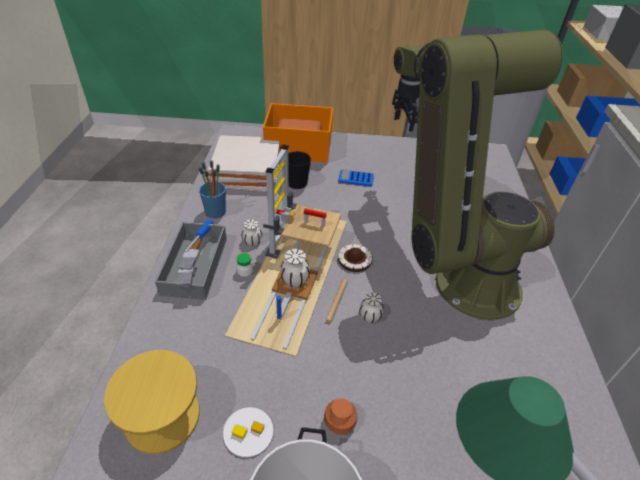

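View pics/top0.png

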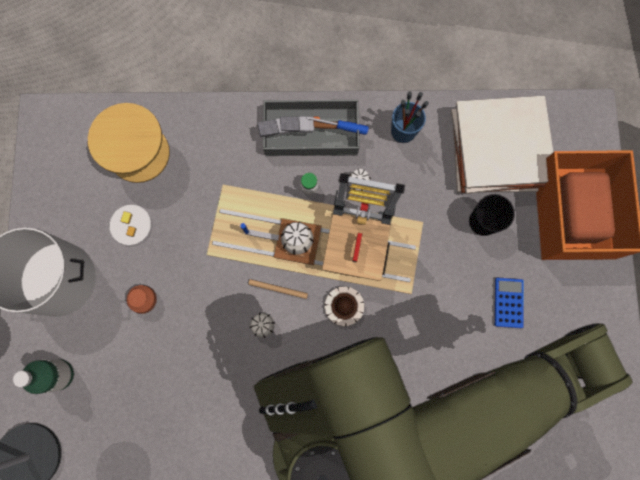

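The scene shows these candidates:
- **Pots (scene view):** (295,270) stands on the bat and is the largest, so it is the one to use. (252,234) and (371,308) are smaller lookalikes.
- **Red grip:** scene (315,213), top (357,248). The red pawl is at top (365,208).
- **Blue post:** scene (279,307), top (245,229). The other blue things are a brush at (205,229), the cup and the calculator.

Next is one close crop to check the choice and measure.

```bash
python3 - <<'E'
import cv2,numpy as np
s=cv2.imread("pics/scene0.png");t=cv2.imread("pics/top0.png")
a=cv2.resize(s[140:350,225:355],None,fx=2.85,fy=2.85,interpolation=cv2.INTER_CUBIC) 
b=cv2.resize(t[165:295,205:430],None,fx=1.9,fy=1.9,interpolation=cv2.INTER_CUBIC)
c=np.zeros((600,800,3),np.uint8);c[:a.shape[0],:a.shape[1]]=a;c[:b.shape[0],372:372+b.shape[1]]=b
cv2.imwrite("pics/crop.png",c)
# colour blobs
for n,im,box in(("scene",s,(225,140,355,350)),("top",t,(205,165,430,295))):
    x0,y0,x1,y1=box;h=cv2.cvtColor(im[y0:y1,x0:x1],cv2.COLOR_BGR2HSV)
    for col,m in(("red",(cv2.inRange(h,(0,190,90),(6,255,255))|cv2.inRange(h,(172,170,90),(180,255,255)))),("blue",cv2.inRange(h,(100,150,60),(125,255,255)))):
        k,_,st,ce=cv2.connectedComponentsWithStats(m)
        for i in range(1,k):
            if st[i,4]>8: print(n,col,ce[i]+[x0,y0],st[i]+[x0,y0,0,0,0])
E
```

```text
scene red [314.39393939 212.96969697] [304 209  22   9  99]
scene blue [348.06896552 178.07758621] [339 171  16  13 116]
scene blue [278.6056338  305.76056338] [277 296   4  22  71]
top red [364.         205.93333333] [362 203   5   7  15]
top red [357.95833333 240.16666667] [356 234   5  13  24]
top red [355.70588235 252.88235294] [354 248   4  10  17]
top blue [244.04166667 227.75      ] [242 224   6   9  24]
```

View pics/crop.png

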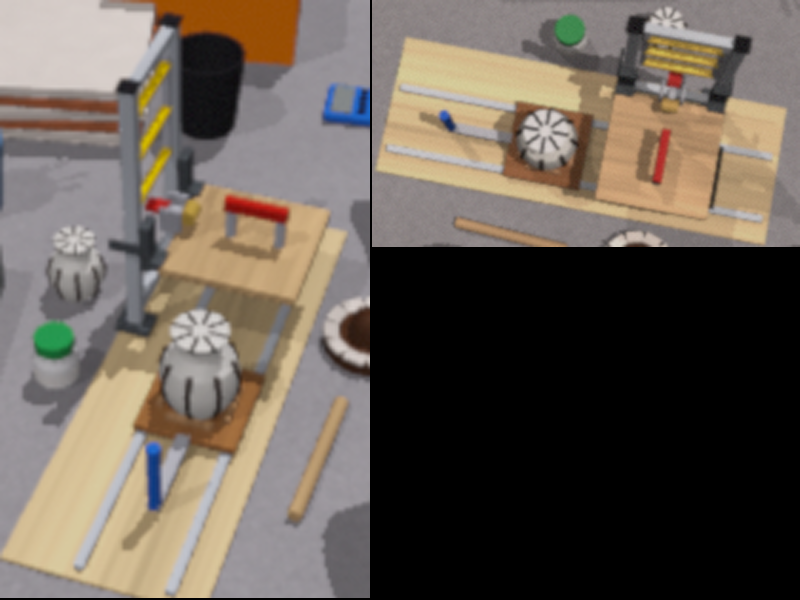

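The crop confirms the choice. The striped pot on the brown bat is at crop (200,365), and the red bar on the shelf is at (256,209) and (662,157). The blue post top is at (154,447) and (445,116). I'll fit the stand pose to these points and check the residuals.

```bash
cat > h.py <<'E'
import numpy as np,cv2
from station import r
from scipy.optimize import least_squares
def proj(n,X):
    p=r.camera_params(n);f=240/np.tan(np.radians(p["fov_y"])/2)
    c=p["R"]@X+p["t"];return np.array([p["cx"],p["cy"]])+f*c[:2]/c[2]
def S(q,p):  # stand -> world
    c,s=np.cos(q[2]),np.sin(q[2]);return np.array([q[0]+c*p[0]-s*p[1],q[1]+s*p[0]+c*p[1],p[2]])
E
python3 - <<'E'
from h import *
sc=lambda u,v:np.array([225+u/2.85-.3,140+v/2.85-.3]); tp=lambda u,v:np.array([205+(u-372)/1.9-.3,165+v/1.9-.3])
D=[("scene",sc(205,187),(75,-75,112)),("scene",sc(330,207),(-75,-75,112)),("scene",sc(298,291),(-75,75,112)),
("top",tp(612,94),(75,75,112)),("top",tp(723,106),(75,-75,112)),("top",tp(716,215),(-75,-75,112)),("top",tp(597,196),(-75,75,112)),
("scene",sc(256,209),(-10,0,155)),("top",tp(662,157),(-10,0,160)),("top",tp(666,131),(25,0,160)),("top",tp(658,182),(-45,0,160)),
("scene",sc(130,87),(105,62,326)),("scene",sc(172,20),(105,-62,326)),("top",tp(637,25),(105,62,326)),("top",tp(743,43),(105,-62,326)),
("scene",sc(154,447),(0,None,99)),("top",tp(445,116),(0,None,99))]
def f(q): return np.array([proj(n,S(q,np.array([a[0],1e3*q[3]+140 if a[1] is None else a[1],a[2]])/1e3))-u for n,u,a in D]).ravel()
o=least_squares(f,[.55,.0,0,.13],loss="soft_l1");q=o.x
print(q,np.round(o.fun.reshape(-1,2),1).tolist())
np.save("q.npy",q)
print("grip",S(q,[-.01,0,.154]),"post",S(q,[0,q[3]+.14,.079]),"posthome",S(q,[0,.14,.079]))
for nm,P in(("grip",(-.01,0,.154)),("post",(0,q[3]+.14,.079)),("home",(0,.14,.079))):
  for yw in(q[2],q[2]+np.pi/2,q[2]-np.pi/2):print(nm,yw,r.inverse_kinematics(S(q,P),[np.pi,0,yw]))
E
```

```text
[ 0.51240516 -0.09284938 -0.18841366  0.15444307] [[-2.0, -1.7], [-0.2, 0.5], [-0.9, 2.5], [1.8, -1.8], [1.6, 2.2], [-4.1, 2.8], [-0.7, 2.1], [-0.2, -0.3], [0.3, -0.5], [0.6, -0.8], [0.0, 0.3], [-1.1, -1.0], [-1.2, -0.8], [-0.5, 0.1], [-0.3, 0.5], [0.7, 0.3], [-0.1, 1.0]]
grip [ 0.50258213 -0.09097637  0.154     ] post [0.5675546  0.19638281 0.079     ] posthome [0.53862728 0.04467298 0.079     ]
grip -0.18841365505116472 [-2.50799542e-01  3.25362930e-01  1.74251004e+00 -4.44089210e-16
  1.07371969e+00  1.50841044e+00]
grip 1.3823826717437318 [-2.50799542e-01  3.25362930e-01  1.74251004e+00 -4.44089210e-16
  1.07371969e+00 -6.23858874e-02]
grip -1.7592099818460614 None
post -0.18841365505116472 [ 2.72141069e-01  6.04931749e-01  1.52296727e+00 -4.44089210e-16
  1.01369364e+00  2.03135105e+00]
post 1.3823826717437318 [ 2.72141069e-01  6.04931749e-01  1.52296727e+00 -4.44089210e-16
  1.01369364e+00  4.60554724e-01]
post -1.7592099818460614 None
home -0.18841365505116472 [ 1.49793233e-02  4.93813147e-01  1.70470697e+00 -4.44089210e-16
  9.43072535e-01  1.77418931e+00]
home 1.3823826717437318 [ 1.49793233e-02  4.93813147e-01  1.70470697e+00 -4.44089210e-16
  9.43072535e-01  2.03392978e-01]
home -1.7592099818460614 None
```

The bat offset fits at 154 mm against the stated 155 mm, and the grip and post residuals are under 1 px. I'll move above the grip with the camera facing away from the ladder and refine the position with the wrist camera.

```bash
cat >> h.py <<'E'
from scipy.spatial.transform import Rotation as Ro
def blob(im,col):
    h=cv2.cvtColor(im,cv2.COLOR_BGR2HSV)
    m=cv2.inRange(h,(0,170,70),(7,255,255))|cv2.inRange(h,(172,170,70),(180,255,255)) if col=="red" else cv2.inRange(h,(100,150,50),(125,255,255))
    k,L,st,ce=cv2.connectedComponentsWithStats(m);i=[i for i in range(1,k) if st[i,4]>100]
    return [(ce[j],st[j],cv2.minAreaRect(np.argwhere(L==j)[:,::-1].astype(np.float32))) for j in i]
def wsnap(name):
    P=np.array(r.get_eef_pos());R=Ro.from_euler("xyz",r.get_orientation()).as_matrix()
    im=r.camera("wrist");cv2.imwrite(f"pics/{name}.png",im);return im,P,R
def wray(uv,P,R,z):
    p=r.camera_params("wrist");f=240/np.tan(np.radians(p["fov_y"])/2);M=p["mount"]
    d=R@M[:3,:3]@np.array([(uv[0]-p["cx"])/f,(uv[1]-p["cy"])/f,1]);c=P+R@M[:3,3]
    return c+d*(z-c[2])/d[2]
E
python3 - <<'E'
from h import *
q=np.load("q.npy");g=S(q,[-.01,0,0]);o=[np.pi,0,q[2]+np.pi]
r.move_ptp([g[0],g[1],.36],o)
r.servo_line([g[0],g[1],.27],speed=.15)
im,P,R=wsnap("w1");print(r.get_t(),P,r.get_wrist_force())
for ce,st,b in blob(im,"red"):
    pts=np.array([wray(u,P,R,.162)[:2] for u in cv2.boxPoints(b)]);print(ce,st,b,wray(ce,P,R,.160),"\n",pts.round(4).tolist())
print(q,g)
E
```

```text
2.7 [ 0.50285435 -0.09123059  0.27087565] [-0.90295868 -0.23230999  0.49266484]
[322.92599388 245.26850153] [ 315  196   18  100 1635] ((323.5, 245.5), (99.0, 17.0), 90.0) [ 0.50171754 -0.09057551  0.16      ] 
 [[0.4676, -0.0891], [0.4696, -0.0786], [0.5382, -0.0911], [0.536, -0.1027]]
[321.85779817 360.15825688] [312 348  21  25 436] ((322.0, 360.0), (24.0, 20.0), 90.0) [ 0.59124649 -0.10853021  0.16      ] 
 [[0.578, -0.1133], [0.5807, -0.0989], [0.6016, -0.1028], [0.5988, -0.1175]]
[ 0.51240516 -0.09284938 -0.18841366  0.15444307] [ 0.50258213 -0.09097637  0.        ]
```

View pics/w1.png

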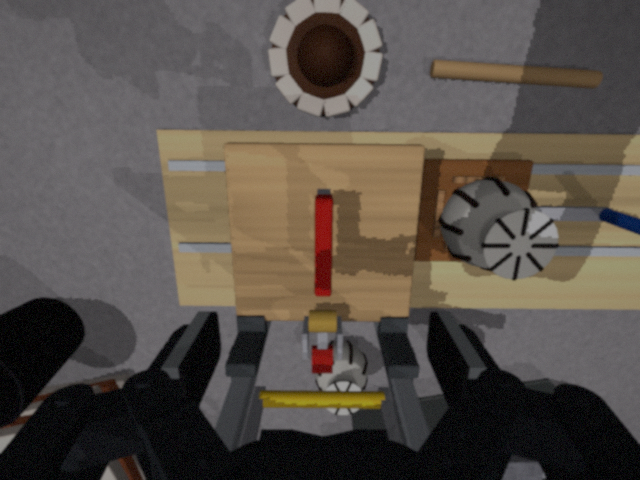

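The wrist view shows the red bar centred at (323,245). It measures 70 mm long, lies within 1 mm of the fit and is aligned with the tool. I'll grasp it and raise it slowly while logging the force.

```bash
python3 - <<'E'
from h import *
g=np.array([.5025,-.0906])
r.servo_line([*g,.161],speed=.08)
r.wait(.2);print(r.get_eef_pos(),r.get_wrist_force())
r.gripper_close(grasp_force=50);r.wait(.2)
p=np.array(r.get_eef_pos());print(p,r.get_opening(),r.get_finger_force(),r.get_wrist_force(),r.get_t())
L=[]
for d in np.arange(3,85,3):
    r.servo_line([*g,.161+d/1e3],speed=.02);L.append((int(d),round(r.get_eef_pos()[2]-p[2],4),round(r.get_wrist_force()[2],1)))
print(L,r.get_t(),r.get_opening())
im,P,R=wsnap("w2");cv2.imwrite("pics/s2.png",cv2.resize(r.camera("scene")[130:330,225:355],None,fx=2.9,fy=2.9,interpolation=2))
E
```

```text
[ 0.50257824 -0.09061817  0.16125133] [ 0.29006899 -0.30152896 -0.52366617]
[ 0.50235798 -0.09129012  0.16115745] 0.1279875329292777 50.28447210788727 [-3.1465987  -5.33742373  1.87964919] 5.2833
[(3, np.float64(0.0024), np.float64(-6.1)), (6, np.float64(0.0054), np.float64(-5.3)), (9, np.float64(0.0084), np.float64(-6.1)), (12, np.float64(0.0114), np.float64(-6.3)), (15, np.float64(0.0144), np.float64(-5.5)), (18, np.float64(0.0174), np.float64(-5.5)), (21, np.float64(0.0204), np.float64(-6.1)), (24, np.float64(0.0234), np.float64(-7.2)), (27, np.float64(0.0264), np.float64(-6.6)), (30, np.float64(0.0294), np.float64(-6.0)), (33, np.float64(0.0323), np.float64(-7.5)), (36, np.float64(0.0352), np.float64(-6.9)), (39, np.float64(0.0382), np.float64(-7.2)), (42, np.float64(0.0413), np.float64(-6.7)), (45, np.float64(0.0443), np.float64(-7.0)), (48, np.float64(0.0473), np.float64(-7.0)), (51, np.float64(0.0503), np.float64(-6.0)), (54, np.float64(0.0533), np.float64(-6.2)), (57, np.float64(0.0563), np.float64(-5.4)), (60, np.float64(0.0593), np.float64(-5.1)), (63, np.float64(0.0623), np.float64(-5.4)), (66, np.float64(0.0653), np.float64(-6.0)), (69, np.float64(0.0683), np.float64(-6.2)), (72, np.float64(0.0713), np.float64(-5.5)), (75, np.float64(0.0743), np.float64(-5.5)), (78, np.float64(0.0773), np.float64(-6.2)), (81, np.float64(0.0803), np.float64(-5.9)), (84, np.float64(0.0833), np.float64(-6.3))] 13.6833 0.1281697360239999
```

View pics/s2.png

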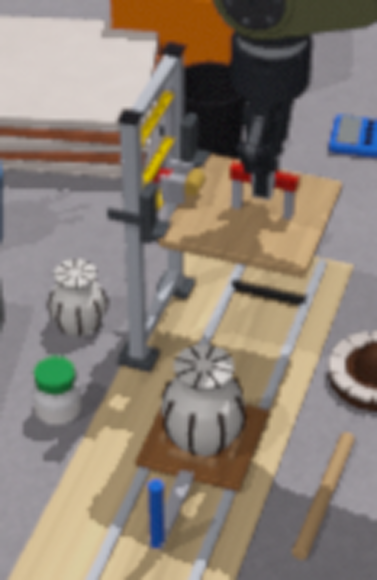

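The shelf is raised, and the force bump from about 24 to 54 mm then release shows the pawl passed one rung, so the seat should be around 35–42 mm. The scene crop shows the shelf level in the gripper, with the pawl at (165,175) on the ladder. I'll lower it gently and watch the force.

```bash
python3 - <<'E'
from h import *
p=np.array(r.get_eef_pos());z0=.1612;zt=.245
zt=z0+.050;r.servo_line([.5025,-.0906,zt],speed=.025)
base=np.mean([(r.wait(.02),r.get_wrist_force()[2])[1] for _ in range(5)]);print("base",base)
L=[];hit=False
while zt>z0+.026:
    zt-=.0005;r.servo_line([.5025,-.0906,zt],speed=.012)
    f=r.get_wrist_force()[2];L.append((round((r.get_eef_pos()[2]-z0)*1e3,1),round(f,1)))
    if f>base+2.2:
        r.wait(.1);f=np.mean([(r.wait(.02),r.get_wrist_force()[2])[1] for _ in range(4)])
        if f>base+2.2: hit=True;
        print("check",zt,f)
        if f>-1: break
print(L,hit,r.get_t())
E
```

```text
base -6.560175694731593
check 0.2107 -4.3848645219826805
check 0.2102 -2.0916342697140373
check 0.2097 0.26474736518391956
[(np.float64(49.1), np.float64(-4.1)), (np.float64(48.8), np.float64(-2.3)), (np.float64(48.5), np.float64(-0.3))] True 16.6167
```

Contact came at 49 mm and rises linearly at about 7 N/mm, as the springy pawl mount should. I'll do a light proof press of about 3 N to confirm it carries before letting go.

```bash
python3 - <<'E'
from h import *
avg=lambda:np.mean([(r.wait(.02),r.get_wrist_force()[2])[1] for _ in range(5)])
r.servo_line([.5025,-.0906,.2092],speed=.012);r.wait(.1);print(r.get_eef_pos(),avg())
r.servo_line([.5025,-.0906,.2098],speed=.012);r.wait(.1);print(r.get_eef_pos(),avg(),r.get_t())
cv2.imwrite("pics/s3.png",cv2.resize(r.camera("scene")[130:270,240:350],None,fx=4,fy=4,interpolation=2))
E
```

```text
[ 0.50236678 -0.0913027   0.20939527] 1.845549295406944
[ 0.50235325 -0.09127273  0.20981092] -0.01077250791400226 17.4833
```

View pics/s3.png

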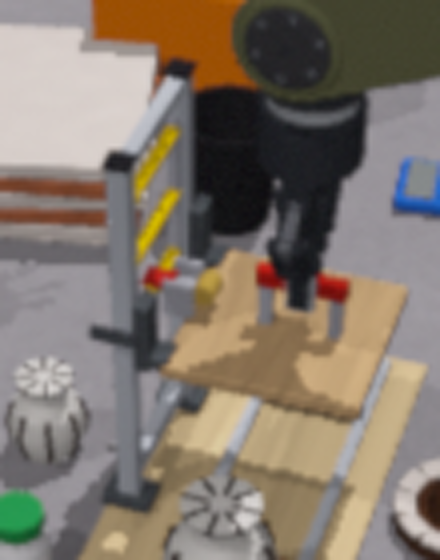

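The shelf reads as hanging on the lowest rung: the pawl nose at crop (155,280) sits on it with two rungs above, and the gripper carries about 0 N. I'll release it, clear upward and go over the blue post.

```bash
python3 - <<'E'
from h import *
q=np.load("q.npy")
r.open_gripper();r.wait(.5)
print(r.get_opening(),r.get_wrist_force())
r.servo_line([.5025,-.0906,.27],speed=.1)
im,P,R=wsnap("w3")
b=[x for x in blob(im,"red") if x[1][4]>900][0];print("bar px",b[0],b[2],wray(b[0],P,R,.209))
r.servo_line([.5025,-.0906,.36],speed=.2)
g=S(q,[0,q[3]+.14,0]);o=[np.pi,0,q[2]+np.pi/2]
r.move_ptp([g[0],g[1],.36],o)
r.servo_line([g[0],g[1],.215],speed=.15)
im,P,R=wsnap("w4");print(r.get_t(),P,g)
for ce,st,b in blob(im,"blue"):print(ce,st,wray(ce,P,R,.099),wray(ce,P,R,.085))
cv2.imwrite("pics/s4.png",np.hstack([cv2.resize(im,(400,300)),cv2.resize(r.camera("scene"),(400,300))]))
E
```

```text
1.002427609746815 [-0.17407182  0.50888254  0.0408098 ]
bar px [321.95506073 277.64615385] ((322.5, 277.0), (122.0, 21.0), 90.0) [ 0.50130982 -0.09043309  0.209     ]
23.125 [0.56790352 0.19645532 0.21602355] [0.5675546  0.19638281 0.        ]
[328.32283465 232.23149606] [320 208  18  46 635] [0.57373664 0.20545093 0.099     ] [0.57314899 0.20110587 0.085     ]
```

View pics/s4.png

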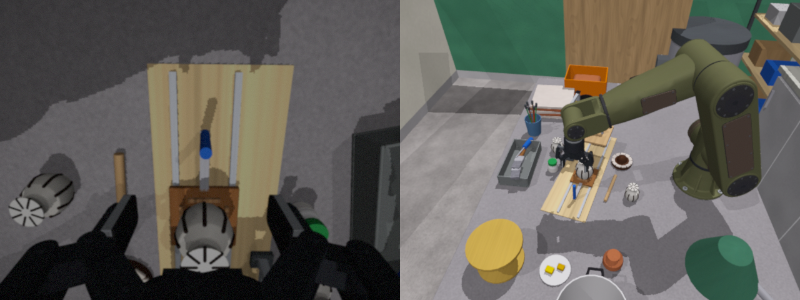

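The post is in view and its top face is at about (330,245) in the full wrist picture. That puts it about 4 mm further along stand x than the fit, so I'll use the wrist value. The shelf hung in place after release: the bar appears 122 px long, matching a lift of about 48 mm. Next I'll grip the post and check the side force.

```bash
python3 - <<'E'
from h import *
q=np.load("q.npy")
im=cv2.imread("pics/w4.png");P=np.array(r.get_eef_pos());R=Ro.from_euler("xyz",r.get_orientation()).as_matrix()
g=wray((329.5,245),P,R,.099);print(g)
r.servo_line([g[0],g[1],.215],speed=.05)
print("touch",r.servo_line([g[0],g[1],.086],speed=.08,until_force=10))
r.wait(.1);a=np.array(r.get_eef_pos());f0=np.array(r.get_wrist_force())
r.gripper_close(grasp_force=30);r.wait(.2)
b=np.array(r.get_eef_pos());f=np.array(r.get_wrist_force());ex=S([0,0,q[2]],[1,0,0]);ey=S([0,0,q[2]],[0,1,0])
print(a,(b-a)@ex,(b-a)@ey,(f-f0)@ex,(f-f0)@ey,r.get_opening(),r.get_finger_force(),r.get_t())
E
```

```text
[0.5727955  0.19629785 0.099     ]
touch False
[0.57291052 0.19632787 0.08632241] -0.000790619904633434 -1.6969767427700658e-05 -8.09638864088283 -0.9789687082463826 0.15312773540325741 29.486771821975708 26.15
```

The gripper opening corresponds to about 13 mm, so it holds the 14 mm post. I'll take out the small side load and push in stages along the runners.

```bash
python3 - <<'E'
from h import *
q=np.load("q.npy");ex=S([0,0,q[2]],[1,0,0]);ey=S([0,0,q[2]],[0,1,0])
g=np.array([.5728,.1963,.086])-.0012*ex;p0=np.array(r.get_eef_pos())
avg=lambda:np.mean([(r.wait(.02),r.get_wrist_force())[1] for _ in range(5)],0)
off=0;hit=False
for d in(.0,.03,.06,.09,.12,.145):
    hit=r.servo_line(g-d*ey+off*ex,speed=.04,until_force=20)
    f=avg();print(d,hit,(f@ex).round(1),(f@ey).round(1),f[2].round(1),((np.array(r.get_eef_pos())-p0)@ey).round(4))
    if hit or abs(f@ex)>15: break
    off+=np.clip((f@ex)/8e3,-.001,.001)
print(off,r.get_t())
np.save("g.npy",np.r_[g+off*ex])
E
```

```text
0.0 False 3.8 0.1 -0.4 -0.0
0.03 False -5.3 -1.7 6.0 -0.0301
0.06 False -3.9 -1.7 5.5 -0.0602
0.09 False -0.5 -1.8 4.2 -0.09
0.12 False -2.5 -1.4 5.6 -0.1209
0.145 False -1.8 -1.1 5.8 -0.1458
-0.0012665369281919978 31.275
```

```bash
python3 - <<'E'
from h import *
q=np.load("q.npy");g=np.load("g.npy");ex=S([0,0,q[2]],[1,0,0]);ey=S([0,0,q[2]],[0,1,0])
hit=r.servo_line(g-.165*ey,speed=.012,until_force=8);r.wait(.2)
e=np.array(r.get_eef_pos());f=np.array(r.get_wrist_force());print(hit,(e-g)@ey,f@ey,f@ex,r.get_t())
cv2.imwrite("pics/s5.png",np.hstack([cv2.resize(r.camera("top")[150:300,220:420],(400,300)),cv2.resize(r.camera("scene")[130:330,210:370],(375,470))[:300]]))
E
```

```text
True -0.15498250324799417 -0.7917667226466789 -0.26516886237291815 32.4083
```

View pics/s5.png

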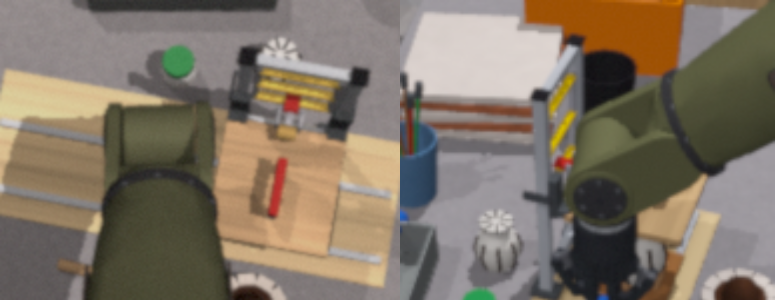

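The bat hit its stop at 155.0 mm of travel, as specified, and the shelf is still hanging. I'll release, retreat and check.

```bash
python3 - <<'E'
from h import *
q=np.load("q.npy");ey=S([0,0,q[2]],[0,1,0])
r.open_gripper();r.wait(.3)
e=np.array(r.get_eef_pos());r.servo_line([e[0],e[1],.2],speed=.08)
e=np.array(r.get_eef_pos());r.servo_line(e+.16*ey+[-.0,0,.16],speed=.2)
r.wait(.3);print(r.get_t(),r.get_wrist_force())
s=r.camera("scene");t=r.camera("top")
print([proj(n,S(q,[0,0,.119])).round() for n in("scene","top")],proj("scene",S(q,[0,.14,.099])),proj("top",S(q,[0,.14,.099])),[(b[0],b[1][:4]) for b in blob(s[200:330,225:340],"blue")])
cv2.imwrite("pics/s6.png",np.hstack([cv2.resize(t[150:300,200:420],(400,273)),cv2.resize(s[130:330,210:370],(400,500))[:273] ]))
cv2.imwrite("pics/s7.png",np.hstack([cv2.resize(s[130:330,210:370],(400,500)),cv2.resize(t[150:300,220:420],(400,500))]))
E
```

```text
36.6583 [ 0.43766407  0.02358943 -0.18149341]
[array([311., 221.]), array([357., 246.])] [296.97563488 256.9515    ] [302.43163413 237.36649543] []
```

View pics/s7.png

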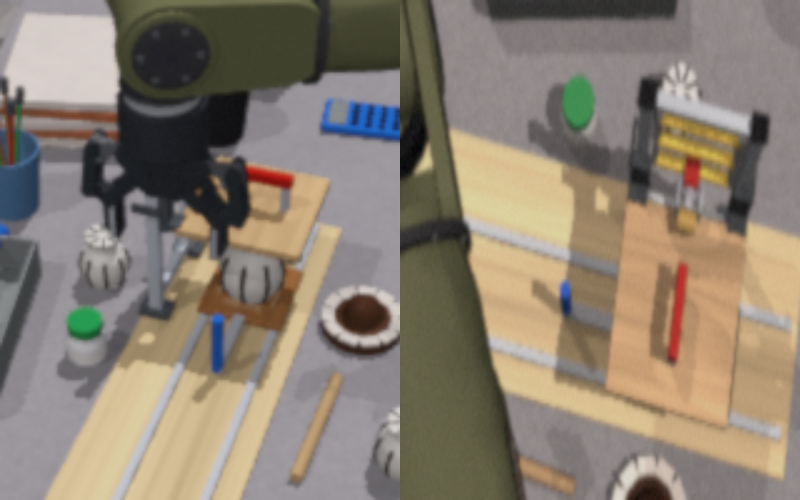

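The final picture shows the pot upright under the hanging shelf at crop (252,275). The blue post top is at about scene (297,257), matching the predicted home position, and the gripper is clear. I'm handing in.

```bash
python3 -c "
from station import r
print(r.close_job())"
```

```text
the job is handed in; nothing more can be done
None
```

The job is handed in (no verdict came back): the shelf hangs released on the lowest rung, about 149 mm above the table, and the pot is home and upright under it after 155 mm of travel, with the gripper clear at about 37 s.

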